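Unlock the cabinet's drawer with the square lever and draw it out

ROBOT

A 6-joint arm with a two-finger parallel gripper is mounted at the origin on a cart in front of the work surface, level with it; the furniture and walls round the work are solid. World frame = base frame: x ahead of the robot, y to its left, z up, the work surface at z = 0. Lengths are in m, angles in degrees, forces in N, time in s.
With the tool pointing down it reaches from about 0.35 to 0.85 m from the base axis. Payload 8.1 kg.
Tool frame: the origin (TCP) lies between the finger pads; the fingertips stand bot.tips_ahead ahead of it and the grasp point (between the pads) is the TCP (bot.tips_ahead is the distance from the TCP to the fingertips, in m); z points along the fingers, y is the line along which they close (so a half turn about z gives the same grasp; the last joint's range is limited). The gripper opens to 93 mm and grips with 3 to 60 N. Pads are 15 mm wide; open, the fingers measure 128 mm over their backs; the gripper's body (75 mm by 188 mm) begins 65 mm behind the grasp point.
Start: joints at [-71.872, 7.471, 85.268, -0, 87.261, -4.893], TCP at [0.235, -0.552, 0.238] pointing down, gripper open.
Joint ranges: [-169.43, 169.43], [-51.17, 129.36], [1.28, 143.12], [-76.62, 256.62], [0, 156.53], [-152.29, 152.29]. Speed limits (degrees/s): [136.94, 136.94, 159.86, 180, 180, 180].

INTERFACE

Orientations are given as a 3x3 rotation matrix whose columns are the frame's x, y, z axes.
In Python, from cell import bot gives the robot as it stands.
- The arm moves only by the tool drive_tool, never from a script. Its argument "deltas" is a list of rows, each a list of 4 numbers: the shift along the tool's x, y, z in m, then the turn about the tool's z in rad. A call has exactly 5 rows; each row shifts and turns the commanded pose from where the row before left it, along the tool's axes as they then stand; what a row does not reach is not made up. A row lasts 1/12 s, in which the tool goes at most 41.7 mm and 7.16 degrees, less where a joint would pass 70% of its speed; a pose out of reach is approached as far as the arm can. A call with a gripper value outside its range is refused whole. "fingers" is the finger opening in m, from 0 to 0.093, set as the call begins (left out, the last holds). The fingers move at their own pace and stop on an object; "newtons" is the grip in N (left out, the last holds). Time passes only in rows, so rows that do not move let the fingers close, or fill a call up. It gives the time, the measured TCP pose, the force, the opening and the grip force at its end, in the units of the state.
- bot.observe(): the state, without advancing time (a new reading comes with each control period).
- bot.camera(name): name is "scene" or "top" or "wrist"; returns a dict with "frame" (420x560x3 uint8, red, green, blue), "depth" (420x560 float32, m along the optical axis (not along the pixel's ray), 0 where there is no reading), "fx", "fy", "cx", "cy" (pixels), "R" (3x3) and "t" (3): a world point X has camera coordinates R X + t. Camera axes: x right, y down, z forward; pixel columns grow to the right and rows downward; lengths in m; the calibration is good to about 2 mm. A picture is of the moment at which its call begins.
- bot.finish_job(): hands the job in; it is judged then, once.
Trained networks look in a picture, given as the dict that the camera call returned (one of the last four; its "shot" number tells which), for a name from the list of things; names that differ only in an ending like _2 or _b are one class to them, and where a whole thing is asked for, a point or a joint stands for the part that bears it (a point fixed in the world has none). Each returns a list of dicts, best first, with "conf" (0 to 1); they miss things now and then, are a little off and sometimes report something else, mostly with a low value. They report only what shows in the picture. A call takes as long as a camera call. They do not tell look-alikes from the thing itself.
- bot.search_frame(query, picture): "point" ([x, y, z] in m, in the coordinates of the camera as it stood for that picture, good to about 4 mm: the middle of the surface that is visible of it).
The state is a dict: "t": time; "q": joint angles; "qvel": joint speeds; "joint_torque": joint torques, N m; "ee_pos": TCP position; "eef_rot": TCP orientation; "contact_force": force on the tool from outside, world axes, zero at the start; "wrist_torque": the same for the moment, N m; "grip_width": finger opening in m; "gripper_force": force on a finger pad.
Only numpy, scipy, OpenCV 4.12 (cv2) and the standard library are available. Lean on these libraries where they do the work, as an engineer would, in place of code of your own. Each camera call takes 0.05 s, during which the arm holds its last target. There are 200 camera calls.

TASK

The drawer of the little wooden bench cabinet is locked. Fit the loose lever's square hole fully down onto the square spindle on top of the cabinet and swing it a quarter turn anticlockwise (seen from above) to its stop; then pull the drawer out by its handle all the way to its stop. Leave the lever sitting on the spindle and do not disturb the sanding block, chisel, tape measure and screwdriver lying around.

Things in the scene. Friction and masses are not known exactly. Their poses are not given: they have to be found in the camera images.
- cabinet: wooden bench cabinet, 250 deep (x) x 340 wide (y) x 150 mm high, fixed; one drawer above an open cubby. Origin: centre of its underside on the bench; x points to its back (the drawer front faces -x), z up. The lock is on its top at x -75, y -105 mm; a tape roll 65 mm wide, 36 mm high stands on its top at x 75, y 115.
- cutter_drawer (a joint): how far the drawer is pulled out of the cabinet, m: 0 shut, 0.12 at its stop. Slides along the cabinet's -x. It takes about 3 N. Locked, it gives only some 2 mm.
- drawer_handle (a point): middle of the round bar (12 mm thick, level, 120 mm long along y) of the drawer's steel bow handle; the bar stands 50 mm off the drawer's front, leaving 44 mm clear between, open above and below; 34 mm below the cabinet's top. Moves with the drawer; axes as the cabinet's.
- lock_spindle (a joint): turn of the lock spindle, rad, anticlockwise from above: 0 to 0.2 locked, 1.571 fully open at its stop; the drawer is free beyond about 1.2. Stiff: 0.12 N m of friction, stays where it is left.
- spindle_seat (a point): foot of the square spindle, on its axis, on the flat top of the round boss (38 mm across, 12 mm above the cabinet's top) where the lever's hub comes to sit. The spindle is 20 x 20 mm and stands 27 mm up from here, the last 7 mm tapering to 13 mm square. x and y axes lie along the square's sides and turn with it.
- lever: loose dark steel lever, 129 mm long, 0.28 kg, flat on the bench: block hub 44 (x) x 38 (y) x 30 mm high with a square through hole 21.6 mm wide (sides along x and y; fits the spindle in any of four directions); arm along +x, its axis 15 mm up, ending in a round grip 18 mm thick, 107 mm from the hole's axis. Origin: on the hole's axis at the underside; z up.
- sanding_block: bystander: brown sanding block, 60 (x) x 108 (y) x 30 mm, lying on the bench; origin under its centre.
- chisel: bystander: bench chisel, 292 mm long (along its y), 30 mm wide, 35 mm high, lying on the bench; origin under its centre.
- tape_measure: bystander: yellow pocket tape measure standing on the bench, 33 x 75 x 63 mm high; origin under its centre.
- screwdriver: bystander: screwdriver with amber handle, 179 mm long (along its y), 31 mm high; origin under its centre.
There are look-alikes about, which are no part of the job. There is more than one size of the lever; the one meant has the size given above.

How it is judged:
By the outcome, as a careful person would: the job done as asked, in the order asked, and still so for the second after the job is handed in, with the robot touching nothing.
It also fails if it takes over 61 s, if anything falls off the work surface, if the arm or the gripper's body presses on something with over 40 N, if the wrist force passes 120 N, or if a joint passes its speed limit or range.

## Working session

There is one attempt and no reset: what is moved stays moved. The work goes in short steps, Python scripts to look and compute and a tool call to move; the robot and the scene stay as the last step left them, time stands still between calls to the robot, and variables do not carry over. Pictures are saved under pics/ and viewed, at most 14 in all, crops included, and the job is handed in when it is done.

Besides the shell and the picture viewer there is one more tool, called by a JSON object that holds its "name" and its "arguments", one argument or row to a line. drive_tool: Moves the arm, as the interface text tells. Its arguments: {"type":"object","properties":{"deltas":{"type":"array"},"fingers":{"type":"number"},"newtons":{"type":"number"}},"required":["deltas"]}

```bash
mkdir -p pics; ls
cat > h.py <<'E'
from cell import bot
import numpy as np, cv2
def w(p,c): return np.array(c["R"]).T@(np.array(p)-np.array(c["t"]))
def cloud(c):
    d=c["depth"]; v,u=np.mgrid[:d.shape[0],:d.shape[1]]
    P=np.stack([(u-c["cx"])*d/c["fx"],(v-c["cy"])*d/c["fy"],d],-1)
    return (P-np.array(c["t"]))@np.array(c["R"])
def save(c,n): cv2.imwrite("pics/"+n,cv2.cvtColor(c["frame"],cv2.COLOR_RGB2BGR))
E
python3 - <<'E'
from h import *
np.set_printoptions(precision=4,suppress=True)
s=bot.observe(); print(s["t"],s["ee_pos"],s["eef_rot"],bot.tips_ahead)
ims=[]
for n in ["scene","top"]:
    c=bot.camera(n); ims.append(c["frame"])
    print(n,w([0,0,0],c),c["fx"]); np.savez(n+".npz",**{k:c[k] for k in["frame","depth","fx","fy","cx","cy","R","t"]})
    save(c,n+"1.png")
    for q in ["cabinet","drawer_handle","spindle_seat","lever","sanding_block","chisel","tape_measure","screwdriver"]:
        print(q,[(np.round(w(r["point"],c),3).tolist(),round(r["conf"],2)) for r in bot.search_frame(q,c)[:4]])
E
```

```text
pics
0.0 [ 0.2345 -0.5517  0.2366] [[ 0.9203  0.3911 -0.0006]
 [ 0.3911 -0.9203  0.0017]
 [ 0.0001 -0.0018 -1.    ]] 0.019
scene [-0.2791  0.4561  1.1549] 494.00344138346503
cabinet []
drawer_handle [([0.592, -0.038, 0.116], 0.79), ([0.657, -0.021, 0.148], 0.19)]
spindle_seat [([0.64, -0.145, 0.166], 0.66)]
lever [([0.41, 0.205, 0.021], 0.67), ([0.419, 0.334, 0.014], 0.51), ([0.568, 0.231, 0.014], 0.44)]
sanding_block [([0.413, 0.202, 0.019], 0.45)]
chisel [([0.427, -0.014, 0.011], 0.78)]
tape_measure [([0.617, 0.443, 0.044], 0.92), ([0.654, -0.021, 0.148], 0.59)]
screwdriver []
top [0.3904 0.031  1.5599] 415.016126833037
cabinet [([0.708, -0.099, 0.153], 0.8), ([0.636, -0.397, 0.028], 0.24)]
drawer_handle [([0.575, -0.079, 0.122], 0.66)]
spindle_seat []
lever []
sanding_block [([0.421, -0.248, 0.023], 0.56)]
chisel [([0.642, -0.145, 0.161], 0.41)]
tape_measure []
screwdriver [([0.635, -0.4, 0.029], 0.82)]
```

View pics/top1.png

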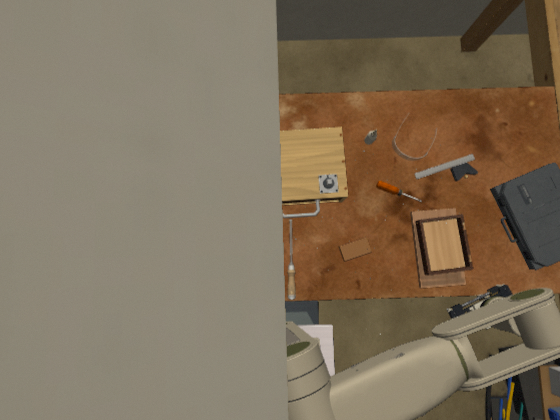

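View pics/scene1.png

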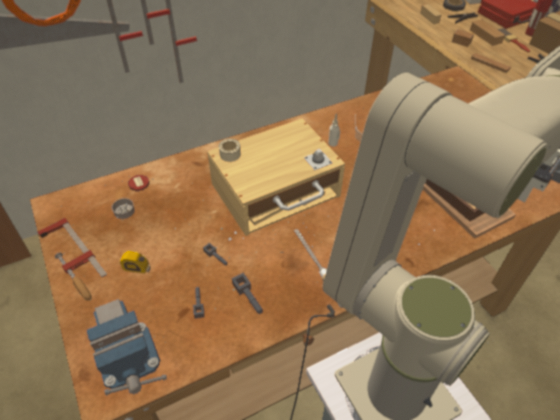

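The scene view shows three levers (about px 245,292; 198,302; 215,254), with the cabinet spindle at (318,158) and the handle at (300,197). The left of the top view is blocked. I'll measure from the depth clouds next.

```bash
cat > m.py <<'E'
import numpy as np,cv2
np.set_printoptions(precision=4,suppress=True)
from types import SimpleNamespace
import sys
def load(n):
    c=dict(np.load(n+".npz")); d=c["depth"]; v,u=np.mgrid[:420,:560]
    P=np.stack([(u-c["cx"])*d/c["fx"],(v-c["cy"])*d/c["fy"],d],-1)
    return c,(P-c["t"])@c["R"]
E
python3 - <<'E'
from m import *
c,P=load("top"); print("occluder depth",c["depth"][200,100], P[200,100],P[200,270])
c,P=load("scene")
g=c["frame"].astype(int).sum(-1)
z=P[...,2]
m=((z>0.006)&(z<0.06)&(c["depth"]>0)&(P[...,0]>0.3)&(P[...,0]<0.65)&(P[...,1]>0.12)&(P[...,1]<0.4)).astype(np.uint8)
n,l,st,ce=cv2.connectedComponentsWithStats(m)
for i in range(1,n):
    if st[i,4]<40: continue
    Q=P[l==i]; r=cv2.minAreaRect((Q[:,:2]*1000).astype(np.float32))
    print(st[i],"cen",Q.mean(0),"rect",r,"z",np.percentile(Q[:,2],[5,50,95]))
# cabinet top
m=(abs(z-0.15)<0.004)&(P[...,0]>0.5)&(P[...,0]<1.1)&(abs(P[...,1])<0.5)
for nm in["scene","top"]:
    c,P=load(nm); z=P[...,2]
    m=(abs(z-0.15)<0.005)&(P[...,0]>0.5)&(P[...,0]<1.1)&(abs(P[...,1])<0.5)
    Q=P[m]; print(nm,np.median(Q[:,2]),cv2.minAreaRect((Q[:,:2]*1000).astype(np.float32)))
    m=(z>0.172)&(z<0.2)&(np.hypot(P[...,0]-.64,P[...,1]+.145)<0.04); Q=P[m]
    print("spin",len(Q),Q.mean(0) if len(Q) else 0,Q[:,2].max() if len(Q) else 0)
    m=(z>0.10)&(z<0.13)&(P[...,0]<0.66)&(P[...,0]>0.5)&(P[...,1]<0.1)&(P[...,1]>-0.2);Q=P[m]
    print("handle",len(Q),Q.mean(0),cv2.minAreaRect((Q[:,:2]*1000).astype(np.float32)))
f=c=load("scene")[0]["frame"]
a=cv2.resize(f[230:330,170:290],(480,400),interpolation=cv2.INTER_CUBIC)
b=cv2.resize(f[135:225,200:350],(667,400),interpolation=cv2.INTER_CUBIC)[:, 347:]
cv2.imwrite("pics/crop.png",np.hstack([a,b])[...,::-1])
E
```

```text
occluder depth 0.0 [0.3904 0.031  1.5599] [0.4003 0.0321 1.4913]
[235 211  13  25 116] cen [0.6137 0.1258 0.0339] rect ((615.9090576171875, 126.2903823852539), (66.87910461425781, 6.738219261169434), 5.995920181274414) z [0.0087 0.0328 0.0573]
[203 243  25  24 182] cen [0.5624 0.234  0.0153] rect ((555.1202392578125, 231.49847412109375), (89.18350982666016, 28.636873245239258), 18.05300521850586) z [0.0084 0.0156 0.0217]
[232 273  31  41 431] cen [0.4022 0.2047 0.0221] rect ((399.3030700683594, 203.361572265625), (144.10568237304688, 38.179656982421875), 5.250128269195557) z [0.0108 0.0222 0.0308]
[193 287  12  31 198] cen [0.4242 0.334  0.0161] rect ((434.8162536621094, 331.6138000488281), (26.777490615844727, 88.90766143798828), 73.91987609863281) z [0.0082 0.0163 0.0229]
scene 0.14892425406484971 ((716.4232177734375, -39.152587890625), (255.90740966796875, 342.99102783203125), 2.1128621101379395)
spin 59 [ 0.6429 -0.1445  0.1823] 0.19158378405598472
handle 876 [ 0.5799 -0.0429  0.1169] ((567.088134765625, -51.14558410644531), (66.55011749267578, 299.1468811035156), 2.545814275741577)
top 0.14994838766700605 ((719.1825561523438, -96.34498596191406), (251.480712890625, 227.68211364746094), 2.1539018154144287)
spin 40 [ 0.6445 -0.1475  0.1854] 0.19350013364848737
handle 239 [ 0.5636 -0.0741  0.1194] ((566.7884521484375, -93.61492919921875), (57.28483200073242, 210.42112731933594), 2.3082773685455322)
```

View pics/crop.png

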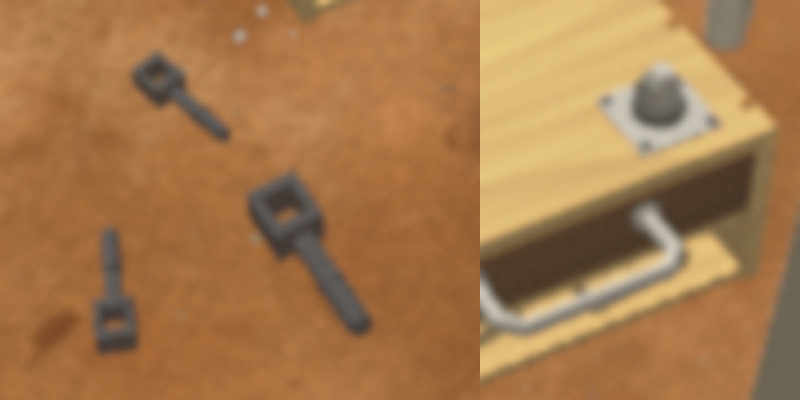

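The target is the big lever, the only one with a hub 30 mm high. Its hub is near (0.45, 0.21) with the arm towards -x. The cabinet is yawed about 2°, with the spindle near (0.645, -0.148). Next I'll look at the spindle from close by with the wrist camera.

```bash
cat >> h.py <<'E'
np.set_printoptions(precision=4,suppress=True)
def st():
    s=bot.observe(); R=np.array(s["eef_rot"]); 
    print("t",round(s["t"],2),"pos",np.round(s["ee_pos"],4),"yaw",round(np.degrees(np.arctan2(R[1,0],R[0,0])),2),"q",np.round(s["q"],1),"F",np.round(s["contact_force"],1),"w",round(s["grip_width"],4),"g",round(s["gripper_force"],1))
    return s,R
def to(p,yaw=None):
    s,R=st(); d=R.T@(np.array(p)-s["ee_pos"]); print("tool shift",np.round(d,4),"rows@35mm",round(np.linalg.norm(d)/.035,1))
    if yaw is not None: print("turn rad",round(-np.radians(yaw-np.degrees(np.arctan2(R[1,0],R[0,0]))),4))
E
python3 - <<'E'
from h import *
c=bot.camera("wrist"); s,R=st(); C=w([0,0,0],c); print("cam in tool",R.T@(C-s["ee_pos"]),"axes in tool",R.T@np.array(c["R"]).T,c["fx"])
to([0.60,-0.16,0.38],4)
E
```

```text
t 0.95 pos [ 0.2347 -0.5522  0.2376] yaw 23.02 q [-71.9   7.5  85.3  -0.   87.3  -4.9] F [ 0.   1.6 -0.4] w 0.0935 g 0.0
cam in tool [ 0.0777  0.0001 -0.1477] axes in tool [[ 0.0005 -0.9616 -0.2745]
 [ 1.      0.0007 -0.0004]
 [ 0.0006 -0.2745  0.9616]] 348.93517021754417
t 0.95 pos [ 0.2347 -0.5522  0.2376] yaw 23.02 q [-71.9   7.5  85.3  -0.   87.3  -4.9] F [ 0.   1.6 -0.4] w 0.0935 g 0.0
tool shift [ 0.4896 -0.2181 -0.1424] rows@35mm 15.8
turn rad 0.332
```

{"name": "drive_tool", "arguments": {
  "deltas": [
    [0.033,-0.015,-0.008,0],
    [0.033,-0.015,-0.008,0],
    [0.033,-0.015,-0.008,0],
    [0.033,-0.015,-0.008,0],
    [0.033,-0.015,-0.008,0]
  ],
  "fingers": 0.093
}}

```text
t: 1.37
ee_pos: [0.358, -0.4174, 0.2781]
eef_rot: [[0.921, 0.391, 0.0], [0.391, -0.921, -0.0], [0.0, 0.0, -1.0]]
contact_force: [0.4, -0.1, 0.1]
grip_width: 0.0929
gripper_force: 0.0
```

{"name": "drive_tool", "arguments": {
  "deltas": [
    [0.033,-0.015,-0.004,0],
    [0.033,-0.015,-0.004,0],
    [0.033,-0.015,-0.004,0],
    [0.033,-0.015,-0.004,0],
    [0.033,-0.015,-0.004,0]
  ]
}}

```text
t: 1.78
ee_pos: [0.4807, -0.2836, 0.2981]
eef_rot: [[0.92, 0.391, 0.0], [0.391, -0.92, -0.0], [0.0, 0.0, -1.0]]
contact_force: [1.2, -0.7, -1.0]
grip_width: 0.0929
gripper_force: 0.0
```

{"name": "drive_tool", "arguments": {
  "deltas": [
    [0.033,-0.015,0,0],
    [0.033,-0.015,0,0],
    [0.033,-0.015,0,0],
    [0.033,-0.015,0,0],
    [0.033,-0.015,0,0]
  ]
}}

```text
t: 2.2
ee_pos: [0.6033, -0.1499, 0.2977]
eef_rot: [[0.92, 0.391, 0.0], [0.391, -0.92, -0.0], [0.0, 0.0, -1.0]]
contact_force: [0.9, -0.3, 0.7]
grip_width: 0.0927
gripper_force: 0.0
```

{"name": "drive_tool", "arguments": {
  "deltas": [
    [0,0,0,0.11],
    [0,0,0,0.11],
    [0,0,0,0.11],
    [0,0,0,0],
    [0,0,0,0]
  ]
}}

```text
t: 2.62
ee_pos: [0.6023, -0.1515, 0.2976]
eef_rot: [[0.997, 0.075, -0.0], [0.075, -0.997, 0.0], [-0.0, -0.0, -1.0]]
contact_force: [0.5, -0.5, 0.3]
grip_width: 0.0927
gripper_force: 0.0
```

Run:
```python
from h import *
c=bot.camera("wrist"); s,R=st(); save(c,"wr1.png"); np.savez("wr1.npz",**{k:c[k] for k in["frame","depth","fx","fy","cx","cy","R","t"]})
p=np.array(c["R"])@np.array([.645,-.148,.19])+c["t"]; print("spindle px",c["fx"]*p[0]/p[2]+c["cx"],c["fy"]*p[1]/p[2]+c["cy"])
```

```text
t 2.67 pos [ 0.6022 -0.1516  0.2976] yaw 4.33 q [-18.9   9.8  76.5   0.   93.7  66.8] F [ 0.5  0.  -1. ] w 0.0929 g 0.0
spindle px 282.653139402531 162.89399194823076
```

View pics/wr1.png

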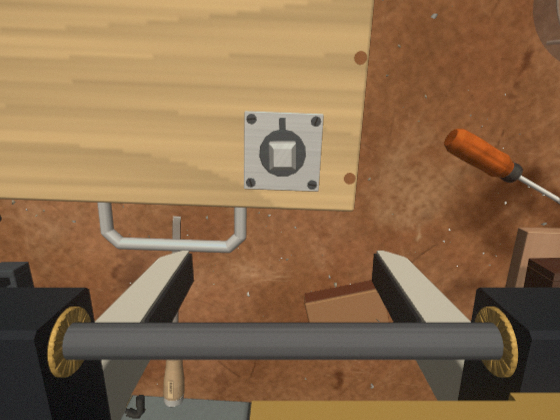

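The wrist view shows the boss and square spindle at px (283,155), with the plate square to the cabinet. The handle bar runs from (118,242) to (228,246). Now I'll fit the spindle's centre and angle, the cabinet yaw and the handle.

Run:
```python
from m import *
c,P=load("wr1"); z=P[...,2]; g=cv2.cvtColor(c["frame"],cv2.COLOR_RGB2GRAY)
def ray(pts,h):
    pts=np.asarray(pts,float).reshape(-1,2); C=-c["R"].T@c["t"]
    d=np.c_[(pts[:,0]-c["cx"])/c["fx"],(pts[:,1]-c["cy"])/c["fy"],np.ones(len(pts))]@c["R"]
    return C+d*((h-C[2])/d[:,2])[:,None]
print("spindle top z",np.sort(z[145:165,272:294].ravel())[[-1,-20,-60]], "plate/boss z",z[135:140,265:300].mean(),"cab top",np.median(z[20:90,100:230]))
def an(r): # edge yaw mod 90
    b=cv2.boxPoints(r); e=b[1]-b[0]; a=np.degrees(np.arctan2(e[1],e[0]))%90; return a if a<45 else a-90
for th in [110,130,150,170,190]:
    m=np.zeros_like(g); m[132:176,262:306]=(g[132:176,262:306]>th)
    k=np.hypot(*(np.mgrid[:420,:560]-np.array([155,283])[:,None,None]))<20
    m=(m*k).astype(np.uint8); n,l,s,ce=cv2.connectedComponentsWithStats(m)
    i=l[155,283]; 
    if i==0: continue
    con=cv2.findContours((l==i).astype(np.uint8),0,1)[0][0]
    W=ray(con,0.189)[:,:2]*1000; r=cv2.minAreaRect(W.astype(np.float32)); print(th,s[i,4],"rect at top h",r,"yaw",an(r))
np.savetxt("g.txt",g[138:172,264:304],fmt="%3d")
# boss circle centre
m=np.zeros_like(g); m[125:185,250:318]=g[125:185,250:318]<90
con=max(cv2.findContours(m,0,1)[0],key=cv2.contourArea); h=cv2.convexHull(con)
W=ray(h,.162); print("boss",cv2.minEnclosingCircle((W[:,:2]*1000).astype(np.float32)))
# plate
m=np.zeros_like(g); q=c["frame"].astype(int); m[100:200,235:335]=((q[...,0]-q[...,2])<30)[100:200,235:335]
con=max(cv2.findContours(m,0,1)[0],key=cv2.contourArea); r=cv2.minAreaRect((ray(con,.152)[:,:2]*1000).astype(np.float32)); print("plate",r,an(r))
# handle bar
m=(abs(z-.118)<.012)&(np.mgrid[:420,:560][0]>215)&(np.mgrid[:420,:560][0]<256)&(np.mgrid[:420,:560][1]<250)&(np.mgrid[:420,:560][1]>95)
Q=P[m]; print("bow",len(Q),cv2.minAreaRect((Q[:,:2]*1000).astype(np.float32)),Q[:,2].max())
m=m&(np.mgrid[:420,:560][1]>125)&(np.mgrid[:420,:560][1]<225);Q=P[m];print("bar",Q.mean(0),np.percentile(Q[:,2],95),np.degrees(np.polyfit(Q[:,1],Q[:,0],1)[0]))
f=cv2.resize(c["frame"][120:190,243:323],(800,700)[:1]+(600,),interpolation=cv2.INTER_CUBIC); cv2.imwrite("pics/sp.png",cv2.resize(c["frame"][125:185,243:323],(800,600),interpolation=cv2.INTER_CUBIC)[...,::-1])
```

```text
spindle top z [0.4452 0.1908 0.1902] plate/boss z 0.16368560197386728 cab top 0.15070868055100844
110 682 rect at top h ((650.8236083984375, -147.1598358154297), (19.525310516357422, 18.962324142456055), 4.353336811065674) yaw 4.3532104
130 527 rect at top h ((651.5523071289062, -147.0218048095703), (18.050344467163086, 18.7832088470459), 4.350481033325195) yaw 4.3503647
150 478 rect at top h ((651.19921875, -147.05235290527344), (17.341768264770508, 18.775712966918945), 4.350237846374512) yaw 4.350235
170 411 rect at top h ((651.5662231445312, -147.02459716796875), (16.605894088745117, 17.344850540161133), 4.352910995483398) yaw 4.3527145
boss ((650.903076171875, -147.09671020507812), 20.101009368896484)
plate ((648.7647094726562, -147.25494384765625), (63.387657165527344, 63.60725784301758), 2.2304954528808594) 2.230507
bow 2175 ((557.46728515625, -46.637054443359375), (39.43346405029297, 143.55625915527344), 4.212509632110596) 0.12467528224334731
bar [ 0.5465 -0.0484  0.1211] 0.12335639882143927 -2.1703843930808913
```

View pics/sp.png

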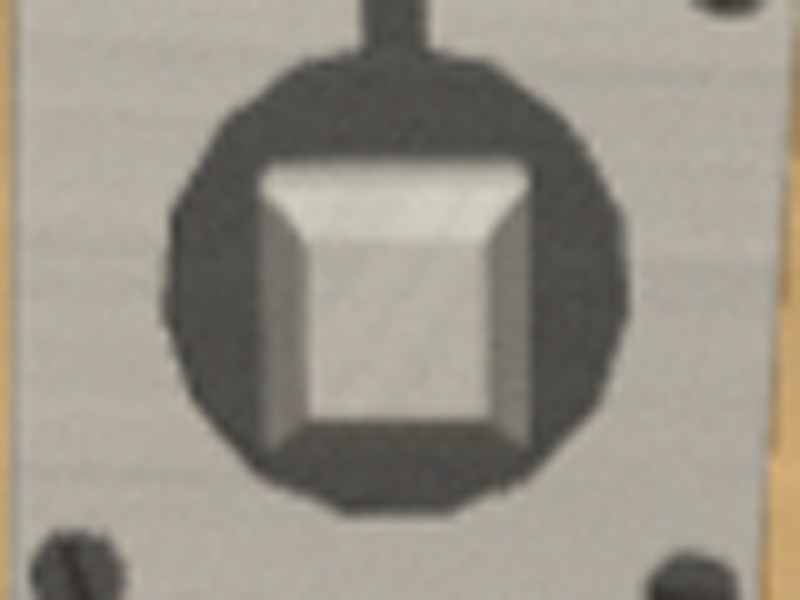

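{"name": "drive_tool", "arguments": {
  "deltas": [
    [-0.016,-0.037,0,0],
    [-0.016,-0.037,0,0],
    [-0.016,-0.037,0,0],
    [-0.016,-0.037,0,0],
    [-0.016,-0.037,0,0]
  ]
}}

```text
t: 3.08
ee_pos: [0.508, 0.0282, 0.2976]
eef_rot: [[0.997, 0.074, 0.0], [0.074, -0.997, 0.0], [0.0, -0.0, -1.0]]
contact_force: [0.6, 0.5, -0.9]
grip_width: 0.0926
gripper_force: 0.0
```

{"name": "drive_tool", "arguments": {
  "deltas": [
    [-0.016,-0.037,0,0],
    [-0.016,-0.036,0.005,0],
    [-0.016,-0.036,0.015,0],
    [-0.016,-0.033,0.02,0],
    [-0.016,-0.033,0.02,0]
  ]
}}

```text
t: 3.5
ee_pos: [0.4165, 0.1968, 0.2382]
eef_rot: [[0.997, 0.075, 0.002], [0.075, -0.997, 0.001], [0.003, -0.001, -1.0]]
contact_force: [-0.2, 0.1, 0.5]
grip_width: 0.0929
gripper_force: 0.0
```

{"name": "drive_tool", "arguments": {
  "deltas": [
    [0,0,0.03,0],
    [0,0,0.01,0],
    [0,0,0,0],
    [0,0,0,0],
    [0,0,0,0]
  ]
}}

```text
t: 3.92
ee_pos: [0.4186, 0.1948, 0.1997]
eef_rot: [[0.997, 0.071, 0.002], [0.071, -0.997, 0.001], [0.002, -0.0, -1.0]]
contact_force: [0.4, 1.3, 1.0]
grip_width: 0.0931
gripper_force: 0.0
```

Run:
```python
from h import *
def ray(c,pts,h):
    R=np.array(c["R"]);C=-R.T@np.array(c["t"]); pts=np.asarray(pts,float).reshape(-1,2)
    d=np.c_[(pts[:,0]-c["cx"])/c["fx"],(pts[:,1]-c["cy"])/c["fy"],np.ones(len(pts))]@R
    return C+d*((h-C[2])/d[:,2])[:,None]
o=dict(np.load("wr1.npz")); print("spindle",ray(o,[282.8,157.9],.1895), ray(o,[[243+26.2,125+16.2],[243+53,125+16.2],[243+53,125+44.5],[243+26.2,125+44.5]],.1825).mean(0))
c=bot.camera("wrist"); s,R=st(); save(c,"wr2.png"); P=cloud(c); z=P[...,2]
np.savez("wr2.npz",**{k:c[k] for k in["frame","depth","fx","fy","cx","cy","R","t"]})
m=((z>.008)&(z<.05)&(c["depth"]>0)&(np.hypot(P[...,0]-.41,P[...,1]-.205)<.09)).astype(np.uint8); m[250:]=0
m=((z>.008)&(z<.045)&(c["depth"]>0)&(np.hypot(P[...,0]-.42,P[...,1]-.205)<.11)).astype(np.uint8)
n,l,stt,ce=cv2.connectedComponentsWithStats(m); i=1+stt[1:,4].argmax(); m=l==i; Q=P[m]
print(stt[i],"z top",np.percentile(Q[:,2],[50,95]))
r=cv2.minAreaRect((Q[:,:2]*1000).astype(np.float32)); print("rect",r)
T=Q[Q[:,2]>.025]; r=cv2.minAreaRect((T[:,:2]*1000).astype(np.float32)); print("hub top",np.median(T[:,2]),r,len(T))
```

```text
spindle [[ 0.6486 -0.1478  0.1895]] [ 0.6495 -0.1476  0.1825]
t 3.97 pos [0.4188 0.1949 0.1999] yaw 4.04 q [ 18.6 -13.5 109.4  -0.   83.9 104.6] F [0.3 0.4 0.7] w 0.0933 g 0.0
[ 251  155   42  127 2878] z top [0.0255 0.0314]
rect ((393.658447265625, 203.4680633544922), (127.91674041748047, 37.874244689941406), 4.087458610534668)
hub top 0.030372361747524616 ((397.1470642089844, 203.47671508789062), (120.58149719238281, 37.65205764770508), 4.484614372253418) 1496
```

View pics/wr2.png

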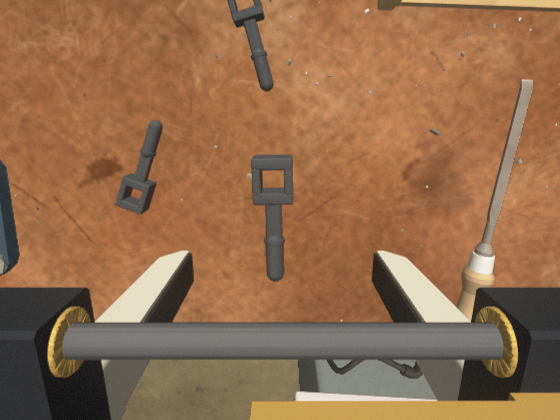

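The big lever's hub is at px (272,180), with its arm pointing down the image towards the fingers. I'll measure the hole and the lever's yaw precisely.

```bash
cat >> m.py <<'E'
def ray(c,pts,h):
    pts=np.asarray(pts,float).reshape(-1,2); C=-c["R"].T@c["t"]
    d=np.c_[(pts[:,0]-c["cx"])/c["fx"],(pts[:,1]-c["cy"])/c["fy"],np.ones(len(pts))]@c["R"]
    return C+d*((h-C[2])/d[:,2])[:,None]
E
python3 - <<'E'
from m import *
c,P=load("wr2"); g=cv2.cvtColor(c["frame"],cv2.COLOR_RGB2GRAY); q=c["frame"].astype(int)
m=((q[...,0]-q[...,2])<28).astype(np.uint8); a=np.zeros_like(m); a[145:285,240:305]=m[145:285,240:305]
con,hi=cv2.findContours(a,cv2.RETR_CCOMP,cv2.CHAIN_APPROX_NONE)
for k,x in enumerate(con):
    if cv2.contourArea(x)<100: continue
    W=(ray(c,x,.030)[:,:2]*1000).astype(np.float32); print("hole" if hi[0][k][3]>=0 else "outer",cv2.minAreaRect(W),cv2.minAreaRect(x))
    if hi[0][k][3]<0:
        A=W  # arm axis: centre of grip & hub
        arm=ray(c,x,.015)[:,:2]; s=arm[arm[:,0]<0.40]; 
        bx=np.arange(.345,.40,.005); mid=[(b,(s[abs(s[:,0]-b)<.003][:,1].max()+s[abs(s[:,0]-b)<.003][:,1].min())/2) for b in bx]
        mid=np.array(mid); f=np.polyfit(mid[:,0],mid[:,1],1); print("arm yaw",np.degrees(np.arctan(f[0])),"y at .45",np.polyval(f,.45))
        h=x.reshape(-1,2); h=h[(h[:,1]<200)]; 
        for side in(1,-1):
            e=np.array([ [ (h[h[:,1]==v][:,0]*side).max()*side,v] for v in range(160,199)]); E=ray(c,e,.03); f=np.polyfit(E[:,0],E[:,1],1); print("side edge yaw",np.degrees(np.arctan(f[0])),"y",E[:,1].mean())
E
python3 - <<'E'
from h import *
to([.445,.207,.05])
E
```

```text
outer ((397.89825439453125, 202.8553009033203), (124.31431579589844, 37.08427429199219), 5.175509929656982) ((273.1239929199219, 217.34725952148438), (125.50653839111328, 40.2686882019043), 87.87889862060547)
arm yaw 5.006154041109807 y at .45 0.20749344666501732
side edge yaw 6.605975195775585 y 0.1884586278859808
side edge yaw 5.473786329896618 y 0.2244974221458254
hole ((438.65496826171875, 206.28787231445312), (18.587522506713867, 21.966623306274414), 4.16019868850708) ((272.0, 178.0), (24.0, 20.0), 0.0)
t 3.97 pos [0.4188 0.1949 0.1999] yaw 4.04 q [ 18.6 -13.5 109.4  -0.   83.9 104.6] F [0.3 0.4 0.7] w 0.0933 g 0.0
tool shift [ 0.0266 -0.0102  0.15  ] rows@35mm 4.4
```

{"name": "drive_tool", "arguments": {
  "deltas": [
    [0.0102,-0.0051,0.03,0],
    [0.0103,-0.0051,0.03,-0.02],
    [0,0,0.03,0],
    [0,0,0.03,0],
    [0,0,0.02,0]
  ]
}}

```text
t: 4.38
ee_pos: [0.4373, 0.2063, 0.0566]
eef_rot: [[0.996, 0.09, -0.0], [0.09, -0.996, -0.0], [-0.0, 0.0, -1.0]]
contact_force: [0.7, 0.4, -0.9]
grip_width: 0.0929
gripper_force: 0.0
```

```bash
python3 - <<'E'
from h import *
c=bot.camera("wrist"); save(c,"wr3.png"); np.savez("wr3.npz",**{k:c[k] for k in["frame","depth","fx","fy","cx","cy","R","t"]})
to([.4385,.2065,.024],5.2)
E
python3 - <<'E'
from m import *
c,P=load("wr3"); q=c["frame"].astype(int)
m=((q[...,0]-q[...,2])<28).astype(np.uint8)
con,hi=cv2.findContours(m,cv2.RETR_CCOMP,cv2.CHAIN_APPROX_NONE)
for k,x in enumerate(con):
    if cv2.contourArea(x)>300 and hi[0][k][3]>=0 and 240<x[:,0,0].mean()<310: print(cv2.minAreaRect((ray(c,x,.03)[:,:2]*1000).astype(np.float32)),cv2.boundingRect(x))
E
```

```text
t 4.43 pos [0.435  0.2055 0.0532] yaw 5.18 q [ 19.2  -0.6 113.9  -0.   67.  104. ] F [-2.6 -1.9 -2.4] w 0.0929 g 0.0
tool shift [ 0.0038 -0.0008  0.0291] rows@35mm 0.8
turn rad -0.0003
((442.56719970703125, 207.01510620117188), (12.129984855651855, 19.882736206054688), 5.233351230621338) (264, 243, 38, 22)
```

View pics/wr3.png

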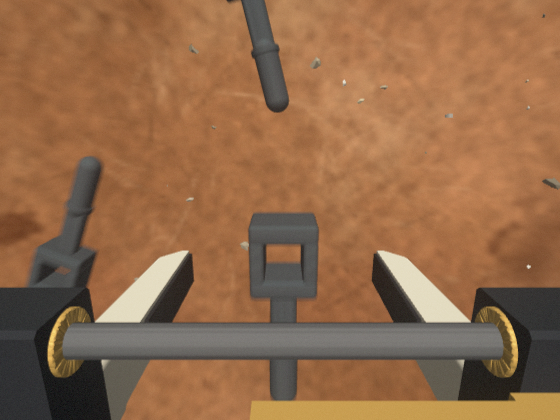

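Run:
```python
from m import *
for n,(a,b) in {"wr3":((283,242.7),(283,265.3))}.items():
    c,P=load(n); A=ray(c,a,.03)[0];B=ray(c,b,0)[0]; print("rim +x",A,"foot -x",B,"mid",(A+B)/2, "size",A[0]-B[0])
    print("hub foot +x",ray(c,(283,213.5),0),"centre",ray(c,(283,213.5),0)[0,0]-.022)
    z=P[225:300,283,2]; print(np.c_[range(213,300,4),P[213:300:4,258,0],P[213:300:4,258,2]])
    g=cv2.cvtColor(c["frame"],cv2.COLOR_RGB2GRAY); print(g[208:300:1,258])
```

```text
rim +x [0.4488 0.2074 0.03  ] foot -x [0.4222 0.2049 0.    ] mid [0.4355 0.2061 0.015 ] size 0.026597280314847094
hub foot +x [[0.4563 0.208  0.    ]] centre 0.43431665375732853
[[213.       0.4555   0.001 ]
 [217.       0.4559   0.0104]
 [221.       0.4558   0.0178]
 [225.       0.4558   0.0251]
 [229.       0.4554   0.0303]
 [233.       0.4533   0.0308]
 [237.       0.4508   0.03  ]
 [241.       0.4488   0.0306]
 [245.       0.4469   0.0316]
 [249.       0.4446   0.0314]
 [253.       0.4418   0.0302]
 [257.       0.4394   0.0301]
 [261.       0.4373   0.0306]
 [265.       0.4351   0.0309]
 [269.       0.4327   0.0307]
 [273.       0.43     0.03  ]
 [277.       0.4278   0.0303]
 [281.       0.4256   0.0307]
 [285.       0.423    0.0304]
 [289.       0.4211   0.0314]
 [293.       0.4177   0.0298]
 [297.       0.4158   0.0308]]
[124 119 120 114 105  91  83  85  84  87  87  84  86  83  85  85  84  89
  96  98 100  95  90  90  92  87  89  87  85  81  81  81  80  80  74  82
  81  87  85  90  90  87  89  90  89  90  90  87  84  84  85  84  83  87
  85  86  90  89  89  85  88  86  84  82  87  81  84  83  83  83  81  85
  85  86  84  83  88  87  88  91  87  87  84  86  85  81  81  81  76  81
  89  97]
```

{"name": "drive_tool", "arguments": {
  "deltas": [
    [0,0,0.015,0],
    [0,0,0.014,0],
    [0,0,0,0],
    [0,0,0,0],
    [0,0,0,0]
  ]
}}

```text
t: 4.85
ee_pos: [0.4384, 0.2073, 0.0309]
eef_rot: [[0.996, 0.091, 0.002], [0.091, -0.996, 0.001], [0.002, -0.001, -1.0]]
contact_force: [1.0, 0.2, -0.1]
grip_width: 0.0932
gripper_force: 0.0
```

{"name": "drive_tool", "arguments": {
  "deltas": [
    [0,0,0,0],
    [0,0,0,0],
    [0,0,0,0],
    [0,0,0,0],
    [0,0,0,0]
  ],
  "fingers": 0.02,
  "newtons": 40
}}

```text
t: 5.27
ee_pos: [0.437, 0.2072, 0.0292]
eef_rot: [[0.996, 0.092, 0.0], [0.092, -0.996, 0.0], [0.0, -0.0, -1.0]]
contact_force: [0.9, -0.2, 0.0]
grip_width: 0.0647
gripper_force: 0.0
```

{"name": "drive_tool", "arguments": {
  "deltas": [
    [0,0,0,0],
    [0,0,0,0],
    [0,0,0,0],
    [0,0,0,0],
    [0,0,0,0]
  ]
}}

```text
t: 5.68
ee_pos: [0.4369, 0.207, 0.0289]
eef_rot: [[0.996, 0.092, -0.0], [0.092, -0.996, -0.0], [-0.0, 0.0, -1.0]]
contact_force: [0.6, -1.1, -0.0]
grip_width: 0.0381
gripper_force: 40.2
```

{"name": "drive_tool", "arguments": {
  "deltas": [
    [0,0,-0.03,0],
    [0,0,-0.04,0],
    [0,0,-0.04,0],
    [0,0,-0.04,0],
    [0,0,-0.04,0]
  ]
}}

```text
t: 6.1
ee_pos: [0.436, 0.2069, 0.22]
eef_rot: [[0.996, 0.092, -0.001], [0.092, -0.996, -0.0], [-0.001, 0.0, -1.0]]
contact_force: [1.9, -0.0, -4.5]
grip_width: 0.0378
gripper_force: 40.2
```

{"name": "drive_tool", "arguments": {
  "deltas": [
    [0.012,0.025,-0.02,0],
    [0.012,0.025,-0.005,0],
    [0.012,0.025,0,0],
    [0.012,0.025,0,0],
    [0.012,0.025,0,0]
  ]
}}

```text
t: 6.52
ee_pos: [0.5083, 0.0871, 0.2436]
eef_rot: [[0.996, 0.092, -0.001], [0.092, -0.996, 0.0], [-0.001, -0.0, -1.0]]
contact_force: [0.5, 0.1, -3.6]
grip_width: 0.038
gripper_force: 40.2
```

{"name": "drive_tool", "arguments": {
  "deltas": [
    [0.012,0.025,0,0],
    [0.012,0.025,0,0],
    [0.012,0.025,0,0],
    [0.012,0.025,0,0],
    [0.012,0.025,0,0]
  ]
}}

```text
t: 6.93
ee_pos: [0.5793, -0.032, 0.2429]
eef_rot: [[0.996, 0.092, -0.002], [0.092, -0.996, 0.0], [-0.002, -0.001, -1.0]]
contact_force: [0.7, 0.6, -2.5]
grip_width: 0.0378
gripper_force: 40.2
```

{"name": "drive_tool", "arguments": {
  "deltas": [
    [0.012,0.025,0,0],
    [0.012,0.025,0,0],
    [0.006,0.025,0,0],
    [0,0.025,0,0],
    [0,0.01,0,0.015]
  ]
}}

```text
t: 7.35
ee_pos: [0.6189, -0.1406, 0.2424]
eef_rot: [[0.997, 0.075, -0.002], [0.075, -0.997, -0.0], [-0.002, 0.0, -1.0]]
contact_force: [-0.1, 0.1, -2.9]
grip_width: 0.0381
gripper_force: 40.2
```

{"name": "drive_tool", "arguments": {
  "deltas": [
    [0,0,0,0],
    [0,0,0,0],
    [0,0,0,0],
    [0,0,0,0],
    [0,0,0,0]
  ]
}}

```text
t: 7.77
ee_pos: [0.6192, -0.1363, 0.244]
eef_rot: [[0.997, 0.078, 0.0], [0.078, -0.997, 0.0], [0.0, -0.0, -1.0]]
contact_force: [-0.0, 1.1, -3.3]
grip_width: 0.0375
gripper_force: 40.2
```

Run:
```python
from h import *
c=bot.camera("wrist"); save(c,"wr4.png"); np.savez("wr4.npz",**{k:c[k] for k in["frame","depth","fx","fy","cx","cy","R","t"]})
to([.649,-.1477,.24],4.35)
```

```text
t 7.82 pos [ 0.6193 -0.1365  0.2441] yaw 4.47 q [-17.1  12.6  78.9   0.   88.5  68.5] F [ 0.2  0.7 -2.1] w 0.0377 g 40.2
tool shift [0.0288 0.0135 0.0041] rows@35mm 0.9
turn rad 0.0022
```

View pics/wr4.png

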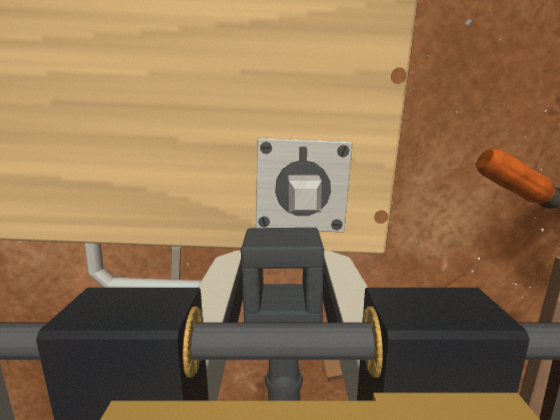

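Run:
```python
from m import *
c,P=load("wr4"); q=c["frame"].astype(int); g=cv2.cvtColor(c["frame"],cv2.COLOR_RGB2GRAY); z=P[...,2]
print("depth col 253:"); print(np.c_[range(226,322,4),P[226:322:4,253],g[226:322:4,253]])
print("row 260 gray",g[260,236:330].tolist())
print("col 284 gray",g[225:325,284].tolist())
print("row260 z",(z[260,236:330:3]*1000).round().tolist())
print("spindle row 192",g[192,280:330].tolist()); print("col 304",g[165:225,304].tolist())
```

```text
depth col 253:
[[226.       0.6168  -0.1148   0.1513 151.    ]
 [230.       0.6381  -0.1194   0.2219  72.    ]
 [234.       0.6378  -0.1198   0.2271  72.    ]
 [238.       0.638   -0.1203   0.2334  75.    ]
 [242.       0.6382  -0.1208   0.2392  75.    ]
 [246.       0.6381  -0.1212   0.2442  77.    ]
 [250.       0.6364  -0.1213   0.2448  80.    ]
 [254.       0.635   -0.1215   0.2459  77.    ]
 [258.       0.6327  -0.1216   0.2451  73.    ]
 [262.       0.6312  -0.1217   0.2463  71.    ]
 [266.       0.629   -0.1218   0.2458  68.    ]
 [270.       0.6274  -0.122    0.2464  77.    ]
 [274.       0.6251  -0.122    0.2458  75.    ]
 [278.       0.623   -0.1221   0.2456  77.    ]
 [282.       0.6217  -0.1223   0.2471  73.    ]
 [286.       0.6191  -0.1224   0.2459  72.    ]
 [290.       0.6171  -0.1225   0.2461  72.    ]
 [294.       0.615   -0.1226   0.246   76.    ]
 [298.       0.6124  -0.1227   0.245   71.    ]
 [302.       0.6106  -0.1228   0.2456  73.    ]
 [306.       0.6088  -0.123    0.246   67.    ]
 [310.       0.6072  -0.1231   0.247   71.    ]
 [314.       0.6039  -0.1232 
[... 977 characters left out ...]
0, 246.0, 247.0, 246.0, 247.0, 246.0, 246.0, 245.0, 246.0, 246.0, 246.0, 245.0, 246.0, 246.0, 246.0, 246.0, 246.0, 247.0, 246.0, 245.0, 245.0, 238.0, 238.0]
spindle row 192 [74, 75, 77, 75, 78, 79, 79, 77, 86, 117, 115, 115, 116, 113, 125, 170, 173, 172, 174, 172, 171, 175, 176, 178, 177, 177, 175, 176, 176, 177, 177, 181, 179, 175, 179, 173, 167, 120, 121, 121, 119, 103, 79, 79, 78, 80, 80, 80, 79, 82]
col 304 [78, 79, 75, 80, 81, 78, 78, 83, 80, 96, 143, 166, 166, 167, 170, 181, 201, 200, 199, 199, 201, 200, 202, 193, 175, 179, 179, 177, 177, 178, 177, 176, 176, 177, 175, 176, 178, 177, 178, 179, 176, 173, 172, 173, 150, 96, 80, 79, 78, 72, 100, 151, 171, 172, 170, 169, 171, 171, 171, 174]
```

Run:
```python
from m import *
c,P=load("wr4"); T=np.array([.6193,-.1365]); a=np.radians(4.47); R=np.array([[np.cos(a),np.sin(a)],[np.sin(a),-np.cos(a)]])
f=lambda n,px,h: print(n,(ray(c,px,h)[0,:2]-T)@R)
for top in(.245,.2457):
    f("hub mid lateral",(282.5,260),top); f("rim+x",(284,268.2),top); f("foot-x",(284,283.8),top-.03); f("hub +x top edge",(284,246.5),top); f("hub +x foot",(284,227.3),top-.03);f("hub -x top edge",(284,310.5),top)
for h in(.188,.1895,.191): f("spindle top",(305.6,198.9),h)
f("sp base lat",(304.9,192),.184)
f("boss? ",(303,187),.162)
Q=P[193:205,298:313].reshape(-1,3); print("depth spindle top",np.median(Q,0),(np.median(Q,0)[:2]-T)@R)
```

```text
hub mid lateral [ 0.0135 -0.0005]
rim+x [0.0094 0.0002]
foot-x [-0.014   0.0004]
hub +x top edge [0.0201 0.0002]
hub +x foot [0.0192 0.0003]
hub -x top edge [-0.0124  0.0003]
hub mid lateral [ 0.0138 -0.0005]
rim+x [0.0098 0.0002]
foot-x [-0.0136  0.0004]
hub +x top edge [0.0203 0.0002]
hub +x foot [0.0195 0.0003]
hub -x top edge [-0.012   0.0003]
spindle top [0.0283 0.0134]
spindle top [0.0286 0.0133]
spindle top [0.029  0.0132]
sp base lat [0.0316 0.0131]
boss?  [0.0302 0.0132]
depth spindle top [ 0.6492 -0.147   0.1895] [0.029  0.0128]
```

{"name": "drive_tool", "arguments": {
  "deltas": [
    [0.01,0.0045,0,0],
    [0.01,0.0045,0,0],
    [0.0105,0.0045,0.005,0.002],
    [0,0,0.007,0],
    [0,0,0.006,0]
  ]
}}

```text
t: 8.23
ee_pos: [0.6507, -0.1482, 0.2251]
eef_rot: [[0.997, 0.075, -0.0], [0.075, -0.997, 0.0], [-0.0, -0.0, -1.0]]
contact_force: [-0.0, 0.6, -4.2]
grip_width: 0.0375
gripper_force: 40.2
```

{"name": "drive_tool", "arguments": {
  "deltas": [
    [0,0,0,0],
    [0,0,0,0],
    [0,0,0,0],
    [0,0,0,0],
    [0,0,0,0]
  ]
}}

```text
t: 8.65
ee_pos: [0.6507, -0.1487, 0.2266]
eef_rot: [[0.997, 0.075, 0.001], [0.075, -0.997, -0.0], [0.001, 0.0, -1.0]]
contact_force: [-0.5, -0.1, -3.4]
grip_width: 0.0378
gripper_force: 40.2
```

Run:
```python
from h import *
c=bot.camera("wrist"); save(c,"wr5.png")
to(np.array([.6193,-.1365,0])+np.array([.0307*.997+.0134*.078,.0307*.078-.0134*.997,.1904]),4.35)
```

```text
t 8.7 pos [ 0.6508 -0.1488  0.2266] yaw 4.28 q [-17.3  18.1  74.2   0.   87.6  68.4] F [ 1.4 -0.2 -4.1] w 0.0378 g 40.2
tool shift [ 0.0002 -0.0013  0.0362] rows@35mm 1.0
turn rad -0.0012
```

View pics/wr5.png

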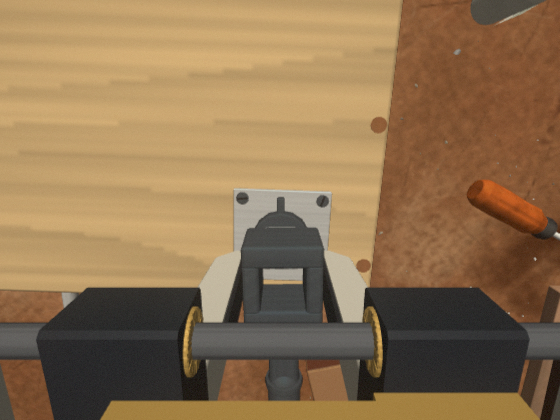

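The hub is above the boss with the plate centred at about col 282 and the hub at about col 282.5. I'll correct 1 mm in y and lower it gently.

{"name": "drive_tool", "arguments": {
  "deltas": [
    [0,-0.001,0.004,0],
    [0,0,0.004,0],
    [0,0,0.004,0],
    [0,0,0.003,0],
    [0,0,0,0]
  ]
}}

```text
t: 9.12
ee_pos: [0.65, -0.1476, 0.2093]
eef_rot: [[0.997, 0.075, -0.002], [0.075, -0.997, 0.001], [-0.002, -0.001, -1.0]]
contact_force: [-0.7, 0.8, -4.0]
grip_width: 0.0378
gripper_force: 40.2
```

{"name": "drive_tool", "arguments": {
  "deltas": [
    [0,0,0.003,0],
    [0,0,0.003,0],
    [0,0,0.002,0],
    [0,0,0,0],
    [0,0,0,0]
  ]
}}

```text
t: 9.53
ee_pos: [0.6505, -0.1477, 0.2027]
eef_rot: [[0.997, 0.075, -0.0], [0.075, -0.997, 0.0], [-0.0, -0.0, -1.0]]
contact_force: [1.0, 0.1, -3.4]
grip_width: 0.0375
gripper_force: 40.2
```

{"name": "drive_tool", "arguments": {
  "deltas": [
    [0,0,0.003,0],
    [0,0,0.003,0],
    [0,0,0.003,0],
    [0,0,0.001,0],
    [0,0,0,0]
  ]
}}

```text
t: 9.95
ee_pos: [0.6503, -0.1476, 0.1922]
eef_rot: [[0.997, 0.075, -0.001], [0.075, -0.997, 0.0], [-0.001, -0.0, -1.0]]
contact_force: [-0.2, 0.7, -2.4]
grip_width: 0.0375
gripper_force: 40.2
```

{"name": "drive_tool", "arguments": {
  "deltas": [
    [0,0,0.001,0],
    [0,0,0.001,0],
    [0,0,0.001,0],
    [0,0,0,0],
    [0,0,0,0]
  ]
}}

```text
t: 10.37
ee_pos: [0.6508, -0.1478, 0.1909]
eef_rot: [[0.997, 0.075, 0.001], [0.075, -0.997, -0.0], [0.001, 0.0, -1.0]]
contact_force: [-3.5, 1.1, 3.4]
grip_width: 0.0375
gripper_force: 40.2
```

{"name": "drive_tool", "arguments": {
  "deltas": [
    [0,-0.0002,0,-0.1],
    [0,-0.0002,0,-0.1],
    [0,-0.0002,0,-0.1],
    [0,-0.0002,0,-0.1],
    [0,-0.0002,0,-0.1]
  ],
  "newtons": 60
}}

```text
t: 10.78
ee_pos: [0.6503, -0.1462, 0.1908]
eef_rot: [[0.837, 0.548, 0.0], [0.548, -0.837, 0.001], [0.001, -0.0, -1.0]]
contact_force: [-4.5, 3.3, 5.2]
grip_width: 0.0379
gripper_force: 60.3
```

{"name": "drive_tool", "arguments": {
  "deltas": [
    [0,-0.0002,0,-0.1],
    [0,-0.0002,0,-0.1],
    [0,-0.0002,0,-0.1],
    [0,-0.0002,0,-0.1],
    [0,-0.0002,0,-0.1]
  ]
}}

```text
t: 11.2
ee_pos: [0.6493, -0.1452, 0.1908]
eef_rot: [[0.471, 0.882, -0.001], [0.882, -0.471, 0.001], [0.001, -0.001, -1.0]]
contact_force: [-6.9, 5.2, 6.6]
grip_width: 0.0378
gripper_force: 60.3
```

Run:
```python
from h import *
s,R=st(); print(s["wrist_torque"])
```

```text
t 11.2 pos [ 0.6493 -0.1452  0.1908] yaw 61.88 q [-17.   18.9  77.    0.1  84.2  11.1] F [-6.9  5.2  6.6] w 0.0378 g 60.3
[ 0.8261  1.2289 -0.2263]
```

{"name": "drive_tool", "arguments": {
  "deltas": [
    [0,-0.0004,0,-0.1],
    [0,-0.0004,0,-0.1],
    [0,-0.0004,0,-0.1],
    [0,-0.0002,0,-0.1],
    [0,-0.0002,0,-0.1]
  ]
}}

```text
t: 11.62
ee_pos: [0.6478, -0.1449, 0.1908]
eef_rot: [[-0.009, 1.0, -0.001], [1.0, 0.009, 0.001], [0.001, -0.001, -1.0]]
contact_force: [-6.6, 3.8, 6.6]
grip_width: 0.0375
gripper_force: 60.3
```

Run:
```python
from h import *
s,R=st(); print(s["wrist_torque"])
```

```text
t 11.62 pos [ 0.6478 -0.1449  0.1908] yaw 90.53 q [-17.1  18.6  77.3   0.   84.1 -17.6] F [-6.6  3.8  6.6] w 0.0375 g 60.3
[ 0.6151  1.0934 -0.0853]
```

{"name": "drive_tool", "arguments": {
  "deltas": [
    [0,-0.0001,0,-0.04],
    [0,-0.0001,0,-0.04],
    [0,0,0,0],
    [0,0,0,0],
    [0,0,0,0]
  ]
}}

```text
t: 12.03
ee_pos: [0.6476, -0.1449, 0.1908]
eef_rot: [[-0.084, 0.996, -0.0], [0.996, 0.084, 0.001], [0.001, -0.0, -1.0]]
contact_force: [-6.9, 3.6, 6.0]
grip_width: 0.0377
gripper_force: 60.4
```

Run:
```python
from h import *
s,R=st(); print(s["wrist_torque"])
```

```text
t 12.03 pos [ 0.6476 -0.1449  0.1908] yaw 94.83 q [-17.1  18.6  77.3   0.   84.1 -21.9] F [-6.9  3.6  6. ] w 0.0377 g 60.4
[ 0.5835  1.0763 -0.0217]
```

{"name": "drive_tool", "arguments": {
  "deltas": [
    [0,0,0,-0.03],
    [0,0,0,-0.03],
    [0,0,0,0],
    [0,0,0,0],
    [0,0,0,0]
  ]
}}

```text
t: 12.45
ee_pos: [0.6474, -0.145, 0.1908]
eef_rot: [[-0.143, 0.99, -0.001], [0.99, 0.143, 0.001], [0.001, -0.001, -1.0]]
contact_force: [-7.6, 3.8, 6.7]
grip_width: 0.0377
gripper_force: 60.3
```

Run:
```python
from h import *
s,R=st(); print(s["wrist_torque"],s["joint_torque"])
```

```text
t 12.45 pos [ 0.6474 -0.145   0.1908] yaw 98.25 q [-17.1  18.6  77.3   0.   84.1 -25.3] F [-7.6  3.8  6.7] w 0.0377 g 60.3
[ 0.6574  1.2249 -0.2959] [ -1.0751 -61.9708 -48.9964  -0.4876  -2.9561  -0.3464]
```

{"name": "drive_tool", "arguments": {
  "deltas": [
    [0,0,0,-0.03],
    [0,0,0,-0.03],
    [0,0,0,0],
    [0,0,0,0],
    [0,0,0,0]
  ]
}}

```text
t: 12.87
ee_pos: [0.6472, -0.145, 0.1908]
eef_rot: [[-0.201, 0.98, -0.001], [0.98, 0.201, 0.001], [0.001, -0.001, -1.0]]
contact_force: [-8.4, 5.0, 7.3]
grip_width: 0.0371
gripper_force: 60.4
```

Run:
```python
from h import *
c=bot.camera("wrist"); s,R=st(); print(s["wrist_torque"],s["joint_torque"]); save(c,"wr6.png")
```

```text
t 12.92 pos [ 0.6473 -0.145   0.1908] yaw 101.59 q [-17.1  18.6  77.3   0.1  84.1 -28.7] F [-9.   4.6  7.2] w 0.0376 g 60.4
[ 0.7312  1.3318 -1.597 ] [ -0.2065 -61.776  -49.156   -0.7975  -3.2351  -1.5888]
```

View pics/wr6.png

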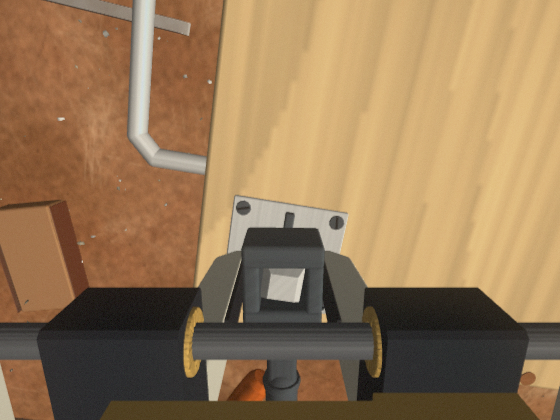

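The lever is at the stop: the torque jumped to 1.6 N m, and the spindle sits inside the hole, turned against the backlash (px 285,285). I'll unload, release and lift.

{"name": "drive_tool", "arguments": {
  "deltas": [
    [0,0,0,0.03],
    [0,0,0,0.025],
    [0,0,0,0],
    [0,0,0,0],
    [0,0,0,0]
  ]
}}

```text
t: 13.33
ee_pos: [0.6474, -0.145, 0.1908]
eef_rot: [[-0.148, 0.989, -0.001], [0.989, 0.148, 0.001], [0.001, -0.001, -1.0]]
contact_force: [-7.4, 5.3, 6.7]
grip_width: 0.0377
gripper_force: 60.0
```

{"name": "drive_tool", "arguments": {
  "deltas": [
    [0,0,0,0],
    [0,0,0,0],
    [0,0,0,0],
    [0,0,0,0],
    [0,0,0,0]
  ],
  "fingers": 0.08
}}

```text
t: 13.75
ee_pos: [0.6481, -0.1456, 0.1899]
eef_rot: [[-0.148, 0.989, 0.0], [0.989, 0.148, -0.0], [-0.0, 0.0, -1.0]]
contact_force: [-0.2, -0.4, -0.8]
grip_width: 0.0663
gripper_force: 0.0
```

{"name": "drive_tool", "arguments": {
  "deltas": [
    [0,0,-0.01,0],
    [0,0,-0.02,0],
    [0,0,-0.025,0],
    [0,0,-0.025,0],
    [0,0,-0.02,0]
  ]
}}

```text
t: 14.17
ee_pos: [0.6483, -0.1457, 0.293]
eef_rot: [[-0.148, 0.989, 0.002], [0.989, 0.148, -0.001], [-0.001, 0.002, -1.0]]
contact_force: [1.0, -0.6, -0.2]
grip_width: 0.0802
gripper_force: 0.0
```

Run:
```python
from h import *
c=bot.camera("wrist"); save(c,"wr7.png"); np.savez("wr7.npz",**{k:c[k] for k in["frame","depth","fx","fy","cx","cy","R","t"]})
P=cloud(c); z=P[...,2]; m=(c["depth"]>0)&(z>.17)&(z<.2)&(np.hypot(P[...,0]-.649,P[...,1]+.148)<.12); Q=P[m]
print("lever",len(Q),cv2.minAreaRect((Q[:,:2]*1000).astype(np.float32)),"z",np.percentile(Q[:,2],[50,80,95]))
cb=np.array([.649,-.148])+0
a=np.radians(2.2); r=np.array([[np.cos(a),-np.sin(a)],[np.sin(a),np.cos(a)]]); h=np.array([.649,-.1477])+r@np.array([-.1,.105]); print("handle pred",h)
to([h[0],h[1],.26],92.2)
```

```text
lever 4592 ((654.4854125976562, -182.3649139404297), (38.004756927490234, 115.36785888671875), 8.835801124572754) z [0.1891 0.1925 0.1932]
handle pred [ 0.545  -0.0466]
t 14.22 pos [ 0.6496 -0.1461  0.2981] yaw 98.53 q [-17.1  16.4  68.9  -0.   94.2 -25.6] F [ 0.2 -0.6  2.4] w 0.0802 g 0.0
tool shift [ 0.1141 -0.089   0.037 ] rows@35mm 4.3
turn rad 0.1105
```

View pics/wr7.png

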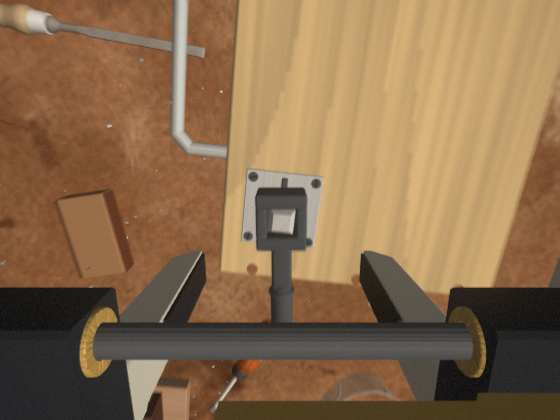

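{"name": "drive_tool", "arguments": {
  "deltas": [
    [0,0,0,0.11],
    [0.0258,-0.025,0,0],
    [0.0258,-0.025,0,0],
    [0.0258,-0.025,0,0],
    [0.0258,-0.025,0,0]
  ],
  "fingers": 0.042
}}

```text
t: 14.63
ee_pos: [0.5429, -0.0456, 0.2899]
eef_rot: [[-0.038, 0.999, 0.0], [0.999, 0.038, 0.0], [0.0, 0.0, -1.0]]
contact_force: [0.5, 0.1, 1.0]
grip_width: 0.0513
gripper_force: 0.0
```

{"name": "drive_tool", "arguments": {
  "deltas": [
    [0,0,0.03,0],
    [0,0,0.03,0],
    [0,0,0.02,0],
    [0,0,0,0],
    [0,0,0,0]
  ]
}}

```text
t: 15.05
ee_pos: [0.5433, -0.0462, 0.2095]
eef_rot: [[-0.039, 0.999, -0.002], [0.999, 0.039, 0.0], [0.0, -0.002, -1.0]]
contact_force: [0.2, 0.5, 0.4]
grip_width: 0.042
gripper_force: 0.0
```

Run:
```python
from h import *
c=bot.camera("wrist"); save(c,"wr8.png"); P=cloud(c); z=P[...,2]; vv,uu=np.mgrid[:420,:560]
m=(c["depth"]>0)&(z>.1)&(z<.13)&(P[...,0]<.575)&(P[...,0]>.50)&(P[...,1]>-.12)&(P[...,1]<.03); Q=P[m]
print(len(Q),"z95",np.percentile(Q[:,2],95)); m2=m
for y in np.arange(-.1,.02,.015):
    q=Q[abs(Q[:,1]-y)<.006]
    if len(q)>5: print(round(y,3),len(q),q[:,0].min(),q[:,0].max(),"crest",np.median(q[q[:,2]>np.percentile(q[:,2],80)],0))
to([.5455,-.045,.116],92.2)
```

```text
4033 z95 0.12320343738130385
-0.1 362 0.5415147499437306 0.5749412649830912 crest [ 0.5486 -0.1005  0.1227]
-0.085 230 0.5409735432175736 0.552683551980371 crest [ 0.5466 -0.0853  0.1228]
-0.07 242 0.5404471710324482 0.5520041248092739 crest [ 0.5464 -0.0692  0.123 ]
-0.055 246 0.539976523605267 0.5512609999545837 crest [ 0.5461 -0.0559  0.1228]
-0.04 260 0.5394625980815922 0.5505814248928307 crest [ 0.5444 -0.0408  0.1229]
-0.025 286 0.5382010725640288 0.5501520571869227 crest [ 0.5442 -0.0252  0.1229]
-0.01 309 0.5376799851278458 0.5499138912154462 crest [ 0.5435 -0.0106  0.123 ]
0.005 350 0.5372279354717088 0.5533195968007399 crest [0.5435 0.0056 0.123 ]
0.02 776 0.541090012041774 0.5749668749450396 crest [0.5607 0.0201 0.123 ]
t 15.1 pos [ 0.5444 -0.0465  0.2112] yaw 92.23 q [-10.3  -0.1  95.9   0.   84.1 -12.5] F [0.2 0.2 0.7] w 0.042 g 0.0
tool shift [0.0014 0.0011 0.0952] rows@35mm 2.7
turn rad 0.0004
```

{"name": "drive_tool", "arguments": {
  "deltas": [
    [0,0.001,0.03,0],
    [0,0,0.025,0],
    [0,0,0.02,0],
    [0,0,0.015,0],
    [0,0,0.004,0]
  ]
}}

```text
t: 15.52
ee_pos: [0.5449, -0.0464, 0.1152]
eef_rot: [[-0.039, 0.999, -0.001], [0.999, 0.039, 0.0], [0.0, -0.001, -1.0]]
contact_force: [-0.5, -0.6, -0.2]
grip_width: 0.0423
gripper_force: 0.0
```

{"name": "drive_tool", "arguments": {
  "deltas": [
    [0,0,0,0],
    [0,0,0,0],
    [0,0,0,0],
    [0,0,0,0],
    [0,0,0,0]
  ],
  "fingers": 0.003,
  "newtons": 30
}}

```text
t: 15.93
ee_pos: [0.5449, -0.0465, 0.1173]
eef_rot: [[-0.039, 0.999, -0.0], [0.999, 0.039, -0.0], [-0.0, -0.0, -1.0]]
contact_force: [-19.0, -1.9, 14.8]
grip_width: 0.0136
gripper_force: 8.9
```

{"name": "drive_tool", "arguments": {
  "deltas": [
    [0,0,0,0],
    [0,-0.005,0,0],
    [0,-0.01,0,0],
    [0,-0.01,0,0],
    [0,0,0,0]
  ]
}}

```text
t: 16.35
ee_pos: [0.5197, -0.0475, 0.1172]
eef_rot: [[-0.039, 0.999, 0.001], [0.999, 0.039, -0.001], [-0.001, 0.001, -1.0]]
contact_force: [-1.5, 0.4, 5.4]
grip_width: 0.011
gripper_force: 30.0
```

{"name": "drive_tool", "arguments": {
  "deltas": [
    [0,-0.015,0,0],
    [0,-0.02,0,0],
    [0,-0.02,0,0],
    [0,-0.02,0,0],
    [0,-0.01,0,0]
  ]
}}

```text
t: 16.77
ee_pos: [0.435, -0.0507, 0.1172]
eef_rot: [[-0.039, 0.999, 0.003], [0.999, 0.039, -0.001], [-0.001, 0.003, -1.0]]
contact_force: [3.6, 0.8, 1.4]
grip_width: 0.0112
gripper_force: 30.0
```

{"name": "drive_tool", "arguments": {
  "deltas": [
    [0,-0.003,0,0],
    [0,-0.003,0,0],
    [0,-0.002,0,0],
    [0,-0.001,0,0],
    [0,0,0,0]
  ]
}}

```text
t: 17.18
ee_pos: [0.4272, -0.051, 0.1171]
eef_rot: [[-0.039, 0.999, 0.002], [0.999, 0.039, -0.0], [-0.0, 0.002, -1.0]]
contact_force: [0.4, 1.5, 7.7]
grip_width: 0.0114
gripper_force: 30.0
```

{"name": "drive_tool", "arguments": {
  "deltas": [
    [0,-0.002,0,0],
    [0,-0.002,0,0],
    [0,-0.001,0,0],
    [0,0,0,0],
    [0,0,0,0]
  ]
}}

```text
t: 17.6
ee_pos: [0.4238, -0.0512, 0.1172]
eef_rot: [[-0.039, 0.999, 0.006], [0.999, 0.039, -0.0], [-0.0, 0.006, -1.0]]
contact_force: [10.2, 1.2, 0.8]
grip_width: 0.0106
gripper_force: 30.0
```

{"name": "drive_tool", "arguments": {
  "deltas": [
    [0,-0.001,0,0],
    [0,-0.001,0,0],
    [0,0,0,0],
    [0,0,0,0],
    [0,0,0,0]
  ]
}}

```text
t: 18.02
ee_pos: [0.4237, -0.0512, 0.1173]
eef_rot: [[-0.039, 0.999, 0.01], [0.999, 0.039, -0.0], [-0.001, 0.01, -1.0]]
contact_force: [23.1, 1.1, -10.3]
grip_width: 0.0111
gripper_force: 30.0
```

The drawer is at its stop: 23 N reaction at full travel. I'll unload, release and lift clear.

{"name": "drive_tool", "arguments": {
  "deltas": [
    [0,0.0015,0,0],
    [0,0,0,0],
    [0,0,0,0],
    [0,0,0,0],
    [0,0,0,0]
  ],
  "fingers": 0.04
}}

```text
t: 18.43
ee_pos: [0.4201, -0.0511, 0.1155]
eef_rot: [[-0.039, 0.999, -0.001], [0.999, 0.039, 0.0], [0.0, -0.001, -1.0]]
contact_force: [0.9, -0.0, -0.3]
grip_width: 0.038
gripper_force: 0.0
```

{"name": "drive_tool", "arguments": {
  "deltas": [
    [0,0,0,0],
    [0,0,0,0],
    [0,0,-0.005,0],
    [0,0,-0.02,0],
    [0,0,-0.03,0]
  ]
}}

```text
t: 18.85
ee_pos: [0.4184, -0.0506, 0.169]
eef_rot: [[-0.039, 0.999, -0.006], [0.999, 0.039, 0.001], [0.002, -0.006, -1.0]]
contact_force: [0.1, -1.2, 0.3]
grip_width: 0.0397
gripper_force: 0.0
```

{"name": "drive_tool", "arguments": {
  "deltas": [
    [0,0,-0.03,0],
    [0,0,-0.03,0],
    [0,0,-0.03,0],
    [0,0,-0.02,0],
    [0,0,0,0]
  ]
}}

```text
t: 19.27
ee_pos: [0.4226, -0.0517, 0.2868]
eef_rot: [[-0.039, 0.999, 0.008], [0.999, 0.039, -0.002], [-0.002, 0.008, -1.0]]
contact_force: [0.3, -0.3, 1.2]
grip_width: 0.0397
gripper_force: 0.0
```

Run:
```python
from h import *
st(); s=bot.camera("scene"); c=bot.camera("wrist")
P=cloud(c); z=P[...,2]; m=(c["depth"]>0)&(z>.11)&(z<.13)&(P[...,0]<.45)&(P[...,0]>.39)&(abs(P[...,1]+.046)<.006); Q=P[m]
print("bar",len(Q),(Q[:,0].min()+Q[:,0].max())/2)
for n,cc in (("wrist",c),("scene",s)):
    P=cloud(cc);z=P[...,2]; m=(cc["depth"]>0)&(z>.17)&(z<.2)&(np.hypot(P[...,0]-.649,P[...,1]+.148)<.12); Q=P[m]
    if len(Q)>20: print(n,"lever",cv2.minAreaRect((Q[:,:2]*1000).astype(np.float32)),np.percentile(Q[:,2],90))
save(s,"end.png")
```

```text
t 19.27 pos [ 0.4226 -0.0517  0.2868] yaw 92.23 q [-13.9 -21.8 107.    0.   94.3 -16.1] F [ 0.3 -0.3  1.2] w 0.0397 g 0.0
bar 168 0.4254080106284782
wrist lever ((647.9002075195312, -175.8105926513672), (34.013309478759766, 103.41751861572266), 5.334036350250244) 0.19216586395831542
scene lever ((653.2808837890625, -144.6671905517578), (45.98519515991211, 13.99242115020752), 83.75818634033203) 0.19097272685446082
```

View pics/end.png

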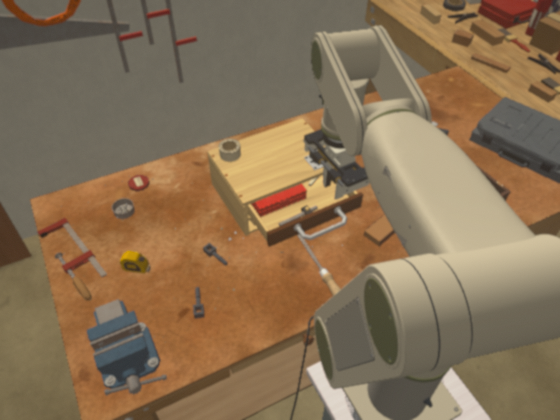

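The drawer is out 120 mm (bar from x 0.5455 to 0.4254), the lever is seated on the spindle, and the bystanders I can see are in place.

```bash
python3 -c "
from cell import bot
print(bot.finish_job())"
```

```text
the job is handed in; nothing more can be done
None
```

The job is handed in: the lever sits fully down on the spindle, turned anticlockwise to its stop, and the drawer is pulled out 120 mm to its stop. It took about 19 s and I touched none of the bystanders.

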